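Bed the middle-sized lens onto its pad

ROBOT

A 6-joint arm with a two-finger parallel gripper is mounted at the origin on a cart in front of the work surface, level with it; the furniture and walls round the work are solid. World frame = base frame: x ahead of the robot, y to its left, z up, the work surface at z = 0. Lengths are in m, angles in rad, forces in N, time in s.
With the tool pointing down it reaches from about 0.425 to 0.95 m from the base axis. Payload 3.5 kg.
Tool frame: the origin (TCP) lies at the very end of the fingers, on their centre line; the grasp point (between the pads) lies 19 mm behind it; z points along the fingers, y is the direction in which the jaws open and shut (so a half turn about z gives the same grasp; the last joint's range is limited). The gripper opens to 85 mm and grips with 20 to 120 N. Pads are 22 mm wide; open, the fingers measure 114 mm over their backs; the gripper's body (76 mm by 85 mm) begins 54 mm behind the grasp point. The pads swing forward as they close: fully open they stand 13 mm farther back than shut.
Start: joints at [1.133, 0.286, 1.577, -0, 1.279, -0.15], TCP at [0.192, 0.647, 0.207] pointing down, gripper open.
Joint ranges: [-2.77, 2.77], [-0.9, 2.22], [0.21, 2.48], [-1.53, 4.67], [0.24, 2.81], [-2.84, 2.84]. Speed limits (rad/s): [2.79, 2.79, 3.14, 3.14, 3.14, 3.14].

INTERFACE

Orientations are given as a unit quaternion [x, y, z, w].
In Python, from plant import ctrl, eyes, ticket gives the robot as it stands.
- The arm moves only by the tool send_rows, never from a script. Its arguments are lists of equal length, an entry for each row: "translation": the shift along the tool's x, y, z in units of 30 mm (1.0 is 30 mm), a list of three; "rotation": the turn, a rotation vector about the tool's x, y, z in units of 5 degrees (1.0 is 5 degrees), a list of three; "grip": the finger opening in mm, from 0 to 85.4. A call has 1 to 5 rows; each row shifts and turns the commanded pose from where the row before left it, along the tool's axes as they then stand; what a row does not reach is not made up. A row lasts 1/8 s, in which the tool goes at most 62.5 mm and 10.7 degrees, less where a joint would pass 70% of its speed; a pose out of reach is approached as far as the arm can. A call is refused whole if a number of a shift passes 1 or a number of a turn 1, either way. A call with a gripper value outside its range is refused whole. The fingers move at their own pace and stop on an object; "squeeze" is the grip in N (left out, the last holds). Time passes only in rows, so rows that do not move let the fingers close. It gives the time, the measured TCP pose, the force and the opening at its end, in the units of the state.
- ctrl.get_state(): the state, without advancing time (a new reading comes with each control period).
- eyes.read_camera(name): name is "scene" or "top" or "wrist"; returns a dict with "image" (420x560x3 uint8, blue, green, red), "mtx" (3x3 intrinsics, pixels), "xyz" and "orientation" of the camera in the world; the wrist camera has in their place "hand_eye" (4x4, takes a point from camera to tool coordinates, whose origin is the TCP and whose axes are the flange's). Camera axes: x right, y down, z forward; pixel columns grow to the right and rows downward; lengths in m; the calibration is good to about 2 mm. The wrist camera is an equidistant fisheye: a pixel r from the principal point sees the ray r / f radians off the axis. A picture is of the moment at which its call begins: read the wrist's pose just before it. There is no depth.
- ticket.sign_off(): hands the job in, once; it reports no verdict.
The state is a dict: "time": time; "qpos": joint angles; "dq": joint speeds; "joint_efforts": joint torques, N m; "eef_pos": TCP position; "tcp_rot": TCP orientation; "contact_force": force on the tool from outside, world axes, zero at the start; "wrist_torque": the same for the moment, N m; "opening": opening from 0.0 (shut) to 1.0 (fully open).
Only numpy, scipy, OpenCV 4.12 (cv2) and the standard library are available. Lean on these libraries where they do the work, as an engineer would, in place of code of your own. Each camera call takes 0.05 s, during which the arm holds its last target. There are 200 camera calls.

TASK

Three lenses lie in the sprung cups of three little blocking stands. Bed the middle-sized one onto its sticky pad: with the closed fingertips press it lightly in the middle so that its cup sinks well down, keep it down for a good second, then let it rise and draw the hand away. Do not pick up or shift any lens, do not touch the other two lenses or stands, and leave the bottle, tools and the loose lens blank on the worktop where they are.

Things in the scene. Friction and masses are not known exactly. Their poses are not given: they have to be found in the camera images.
- lens_small: the smallest of the three lenses in the stands (leave alone): loose round clear glass disc, 36 mm across, 10 mm thick in the middle, slightly domed on top, edge 6.5 mm; origin at the centre of its flat underside, z up. It lies loose in the round recess of its cup and stands 6 mm proud of the cup's rim in the middle.
- stand_small: fixed grey lens stand under the smallest lens, with its cup: round foot 90 mm across, column up to 40 mm above the worktop; origin on the worktop at the stand's axis, z up. The three stands differ only in the size of cup and lens.
- cup_small (a joint): travel of the sprung aluminium cup of stand_small, m: 0 = up at rest, 0.010 = fully down on its stop; it moves straight down. About 2 N starts it, about 6 N holds it fully down; damped, so pressing at 0.03 m/s adds about 2 N and it rises again gently by itself.
- seat_small (a point): centre of the black pad in the recess of the cup of stand_small, on which the lens lies; 60 mm above the worktop with the cup up. Cup 49 mm across outside, rim 4 mm above the pad.
- lens_mid: the middle-sized of the three lenses in the stands (the one to press): loose round clear glass disc, 52 mm across, 10 mm thick in the middle, slightly domed on top, edge 6.5 mm; origin at the centre of its flat underside, z up. It lies loose in the round recess of its cup and stands 6 mm proud of the cup's rim in the middle.
- stand_mid: fixed grey stand of the middle-sized lens, like the other two: foot 90 mm across, column 40 mm high; origin on the worktop at its axis, z up. Fixed equipment near: 250 mm tall box-shaped cleaner (x 0.48 to 0.68, y -0.12 to 0.16), 150 mm tall tray stack (y over 0.45), shelf about 0.6 m up over the back (x over 0.62); in front (x under 0.42) the way is free above 0.1 m.
- cup_mid (a joint): travel of the sprung aluminium cup of stand_mid, m: 0 = up at rest, 0.010 = fully down on its stop; it moves straight down. About 2 N starts it, about 6 N holds it fully down; damped, so pressing at 0.03 m/s adds about 2 N and it rises again gently by itself.
- seat_mid (a point): centre of the black pad in the recess of the cup of stand_mid, on which the lens lies; 60 mm above the worktop with the cup up. Cup 65 mm across outside, rim 4 mm above the pad.
- lens_large: the largest of the three lenses in the stands (leave alone): loose round clear glass disc, 70 mm across, 10 mm thick in the middle, slightly domed on top, edge 6.5 mm; origin at the centre of its flat underside, z up. It lies loose in the round recess of its cup and stands 6 mm proud of the cup's rim in the middle.
- stand_large: fixed grey lens stand under the largest lens, with its cup: round foot 90 mm across, column up to 40 mm above the worktop; origin on the worktop at the stand's axis, z up. The three stands differ only in the size of cup and lens.
- cup_large (a joint): travel of the sprung aluminium cup of stand_large, m: 0 = up at rest, 0.010 = fully down on its stop; it moves straight down. About 2 N starts it, about 6 N holds it fully down; damped, so pressing at 0.03 m/s adds about 2 N and it rises again gently by itself.
- seat_large (a point): centre of the black pad in the recess of the cup of stand_large, on which the lens lies; 60 mm above the worktop with the cup up. Cup 83 mm across outside, rim 4 mm above the pad.
- lens_mid_top (a point): middle of the top of the middle-sized lens, 10 mm above its underside, 70 mm above the worktop with the cup up: the spot to press. Bringing the fingertips to 7 mm below this height presses the cup 7 mm down.
- glue_bottle: bystander, leave alone: small dropper bottle with pointed cap, 24 mm across, 78 mm tall, standing; origin at the centre of its underside
- tweezers: bystander, leave alone: steel tweezers lying flat, 110 mm long; origin at the centre of its underside
- screwdriver_black: bystander, leave alone: thin black precision screwdriver lying flat, 101 mm long; origin at the centre of its underside
- lens_blank0: bystander, leave alone: loose clear lens blank, of which mainly the rim shows as a thin hoop, lying flat directly on the worktop (not in a stand), 66 mm across, up to 13 mm high; origin at the centre of its underside
- screwdriver_red: bystander, leave alone: thin red precision screwdriver lying flat, 101 mm long, behind on the right; origin at the centre of its underside
- screwdriver_blue: bystander, leave alone: thin blue precision screwdriver lying flat, 116 mm long, by the job trays; origin at the centre of its underside
There are look-alikes about, which are no part of the job. Leave any brown look-alike of the lens_mid alone.

How it is judged:
By the outcome, as a careful person would: the job done as asked, in the order asked, and still so for the second after the job is handed in, with the robot touching nothing.
It also fails if it takes over 37 s, if anything falls off the work surface, if the arm or the gripper's body presses on something with over 40 N, if the wrist force passes 120 N, or if a joint passes its speed limit or range.

## Working session

There is one attempt and no reset: what is moved stays moved. The work goes in short steps, Python scripts to look and compute and a tool call to move; the robot and the scene stay as the last step left them, time stands still between calls to the robot, and variables do not carry over. Pictures are saved under pics/ and viewed, about 8 in all and at most 12, crops included, and the job is handed in when it is done.

Besides the shell and the picture viewer there is one more tool, called by a JSON object that holds its "name" and its "arguments", one argument or row to a line. send_rows: Moves the arm, as the interface text tells. Its arguments: {"type":"object","properties":{"translation":{"type":"array"},"rotation":{"type":"array"},"grip":{"type":"array"},"squeeze":{"type":"number"}},"required":["translation","rotation","grip"]}

```bash
mkdir -p pics; cat > h.py <<'E'
import numpy as np,cv2
from scipy.spatial.transform import Rotation as R
from plant import ctrl,eyes,ticket
def cam(n,save):
    d=eyes.read_camera(n); cv2.imwrite('pics/'+save,d['image'])
    np.savez('pics/'+n,**{k:np.array(v) for k,v in d.items()}); return d
def Rm(o):
    o=np.array(o); return o if o.shape==(3,3) else R.from_quat(o).as_matrix()
def ray(n,uv,z):
    d=np.load('pics/'+n+'.npz'); r=Rm(d['orientation'])@np.linalg.inv(d['mtx'])@[uv[0],uv[1],1]
    c=d['xyz']; return c+r*(z-c[2])/r[2]
def proj(n,p):
    d=np.load('pics/'+n+'.npz'); q=d['mtx']@(Rm(d['orientation']).T@(np.array(p)-d['xyz'])); return q[:2]/q[2]
E
python3 - <<'E'
from h import *
a=cam('top','top0.png');b=cam('scene','scene0.png')
for d in(a,b):print(d['mtx'],d['xyz'],d['orientation'])
print(ctrl.get_state())
E
```

```text
[[500.1985382    0.         287.61961932]
 [  0.         500.1985382  209.34100489]
 [  0.           0.           1.        ]] [0.28234694 0.005575   1.61070733] [ 0.70913186 -0.70110171  0.05197863 -0.05372734]
[[411.04433019   0.         278.50666083]
 [  0.         411.04433019 207.30225575]
 [  0.           0.           1.        ]] [0.49241694 0.54603541 1.04333831] [-0.0313105   0.96788488 -0.24900143  0.01472391]
{'time': 0.1, 'qpos': array([ 1.13300026e+00,  2.87176104e-01,  1.57805340e+00,  1.34655739e-05,
        1.27859242e+00, -1.50005264e-01]), 'dq': array([ 0.00124974,  0.00020204, -0.00407061,  0.00210501, -0.00045748,
       -0.00079726]), 'joint_efforts': array([ 8.93316992e-04, -4.07294762e+01, -2.93699563e+01, -1.48872205e-04,
        3.37775724e-03, -1.14121661e-06]), 'eef_pos': array([0.19127901, 0.64664768, 0.20560718]), 'tcp_rot': array([ 1.43401171e-01,  9.89664015e-01, -1.06496986e-03, -3.29063901e-04]), 'contact_force': array([ 0.07262315,  0.17247895, -1.32516652]), 'wrist_torque': array([ 0.00958539,  0.01765052, -0.02181555]), 'opening': 0.9986434808974444}
```

View pics/top0.png

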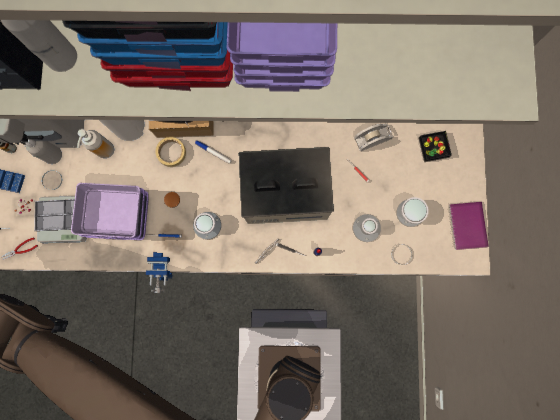

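View pics/scene0.png

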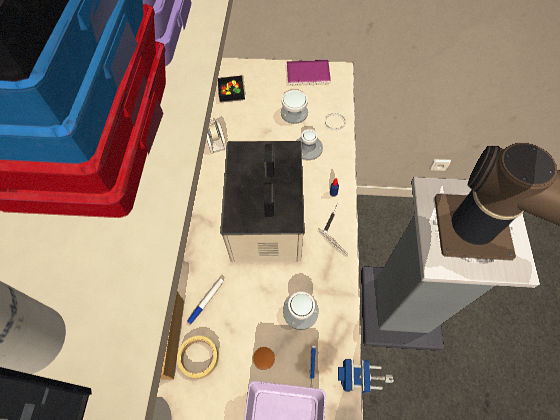

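Three stands show in the top view: A (207,225), B (367,227) and C (414,210). There is also a brown disc at (172,199), the look-alike, and a loose hoop at (402,254). I'll enlarge all three to compare their sizes.

```bash
python3 - <<'E'
from h import *
im=cv2.imread('pics/top0.png')
t=[cv2.resize(im[v-20:v+20,u-20:u+20],(400,400)[:2],interpolation=cv2.INTER_CUBIC) for u,v in((207,225),(367,227),(414,210))]
t=[cv2.resize(x,(266,266)) for x in t]
s=cv2.imread('pics/scene0.png')
w=[cv2.resize(s[v-22:v+22,u-22:u+22],(266,266),interpolation=cv2.INTER_CUBIC) for u,v in((301,307),(309,140),(294,105))]
cv2.imwrite('pics/c1.png',np.vstack([np.hstack(t),np.hstack(w)]))
for uv in((207,225),(367,227),(414,210)):
    p=ray('top',uv,.068);print(p, proj('scene',p), 500.2/(1.61-.068))
E
```

```text
[0.46290497 0.26050636 0.068     ] [304.01208915 299.90089318] 324.38391699092085
[ 0.46228081 -0.23609247  0.068     ] [310.54786782 136.73386675] 324.38391699092085
[ 0.5172567  -0.38319849  0.068     ] [294.58882915  99.18775816] 324.38391699092085
```

View pics/c1.png

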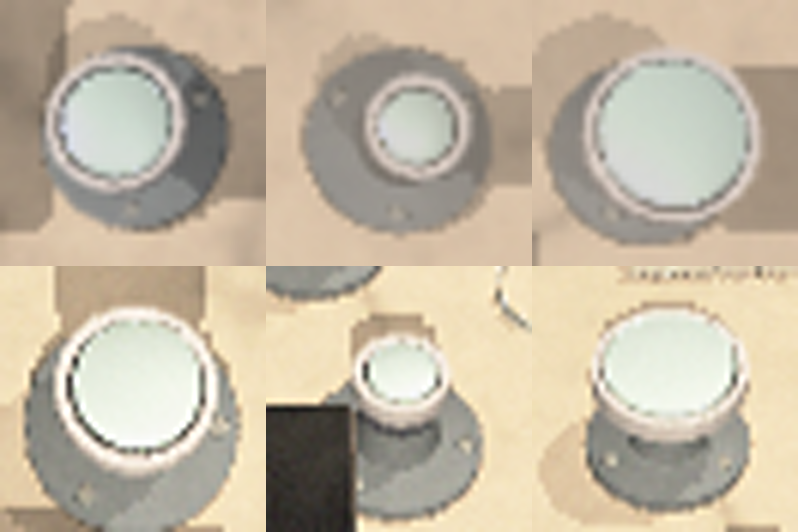

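A is the middle-sized one: its cup measures about 64 mm, against about 49 mm for B and 82 mm for C. Its rim centre is near top (203.8,222.7) and scene (301,305).

```bash
python3 - <<'E'
from h import *
p=ray('top',(203.8,222.7),.064);q=ray('scene',(301,305),.064)
print(p,q); m=(p+q)/2
from plant import ctrl
s=ctrl.get_state();Rt=R.from_quat(s['tcp_rot'])
print(Rt.as_matrix(), Rt.inv().apply([m[0],m[1],.2]-s['eef_pos'])*1000)
d=eyes.read_camera('wrist');print(d['mtx'],d['hand_eye'])
E
```

```text
[0.47047031 0.27139514 0.064     ] [0.46953107 0.27224755 0.064     ]
[[-9.58871992e-01  2.83837256e-01 -9.56761251e-04]
 [ 2.83838658e-01  9.58869940e-01 -2.01354839e-03]
 [ 3.45889554e-04 -2.20230098e-03 -9.99997515e-01]] [-373.65055162 -280.28576892    6.09522992]
[[325.1922621    0.         280.84984671]
 [  0.         325.1922621  212.38812798]
 [  0.           0.           1.        ]] [[ 2.98425199e-04 -9.62629518e-01 -2.70821570e-01  6.83529001e-02]
 [ 9.99999697e-01  4.81875416e-04 -6.10890743e-04 -1.06454856e-03]
 [ 7.18563718e-04 -2.70821306e-01  9.62629370e-01 -1.67326922e-01]
 [ 0.00000000e+00  0.00000000e+00  0.00000000e+00  1.00000000e+00]]
```

{"name": "send_rows", "arguments": {
  "translation": [
    [-1,-0.75,0],
    [-1,-0.75,0],
    [-1,-0.75,0],
    [-1,-0.75,0],
    [-1,-0.75,0]
  ],
  "rotation": [
    [0,0,0],
    [0,0,0],
    [0,0,0],
    [0,0,0],
    [0,0,0]
  ],
  "grip": [0,0,0,0,0],
  "squeeze": 20
}}

```text
time: 0.78
eef_pos: [0.3039, 0.4956, 0.2065]
tcp_rot: [0.143, 0.99, -0.0, -0.0]
contact_force: [-0.4, 0.2, 0.5]
opening: 0.001
```

{"name": "send_rows", "arguments": {
  "translation": [
    [-1,-0.75,0],
    [-1,-0.75,0],
    [-1,-0.75,0],
    [-1,-0.75,0],
    [0,0,0]
  ],
  "rotation": [
    [0,0,0],
    [0,0,0],
    [0,0,0],
    [0,0,0],
    [0,0,0]
  ],
  "grip": [0,0,0,0,0]
}}

```text
time: 1.4
eef_pos: [0.394, 0.3748, 0.2066]
tcp_rot: [0.145, 0.989, -0.0, -0.0]
contact_force: [0.4, -0.6, -0.5]
opening: -0.003
```

{"name": "send_rows", "arguments": {
  "translation": [
    [-1,-0.75,0],
    [-1,-0.75,0],
    [0,0,0],
    [0,0,0]
  ],
  "rotation": [
    [0,0,0],
    [0,0,0],
    [0,0,0],
    [0,0,0]
  ],
  "grip": [0,0,0,0]
}}

```text
time: 1.9
eef_pos: [0.437, 0.3171, 0.2067]
tcp_rot: [0.143, 0.99, 0.0, -0.0]
contact_force: [-0.4, -0.2, -0.8]
opening: 0.003
```

```bash
python3 - <<'E'
from h import *
s=ctrl.get_state(); d=cam('wrist','w1.png'); np.savez('pics/st',p=s['eef_pos'],q=s['tcp_rot'])
Rt=R.from_quat(s['tcp_rot']).as_matrix();T=np.array(d['hand_eye']);K=d['mtx']
def pw(P):
    c=T[:3,:3].T@(Rt.T@(P-s['eef_pos'])-T[:3,3]); r=np.hypot(*c[:2]);th=np.arctan2(r,c[2])
    return K[:2,2]+K[0,0]*th*c[:2]/r
for rr in(.0325,.026):
    a=np.linspace(0,2*np.pi,9)
    print(np.round([pw(np.array([.470+rr*np.cos(t),.272+rr*np.sin(t),.064])) for t in a[:-1:2]],1).tolist())
pts=np.array([pw(np.array([.470+.0325*np.cos(t),.272+.0325*np.sin(t),.064])) for t in np.linspace(0,6.28,60)])
im=d['image'].copy(); x=cv2.resize(im,(784,588),interpolation=cv2.INTER_CUBIC)
for p in pts: cv2.circle(x,tuple(int(v) for v in (p+.5)*1.4),1,(0,0,255),-1)
cv2.imwrite('pics/w1o.png',x); print(s['eef_pos'])
E
```

```text
[[258.5, 264.6], [279.4, 228.2], [238.6, 207.0], [219.2, 244.8]]
[[256.6, 259.2], [273.2, 229.9], [240.7, 213.1], [225.0, 243.2]]
[0.43701673 0.31706989 0.20673193]
```

View pics/w1o.png

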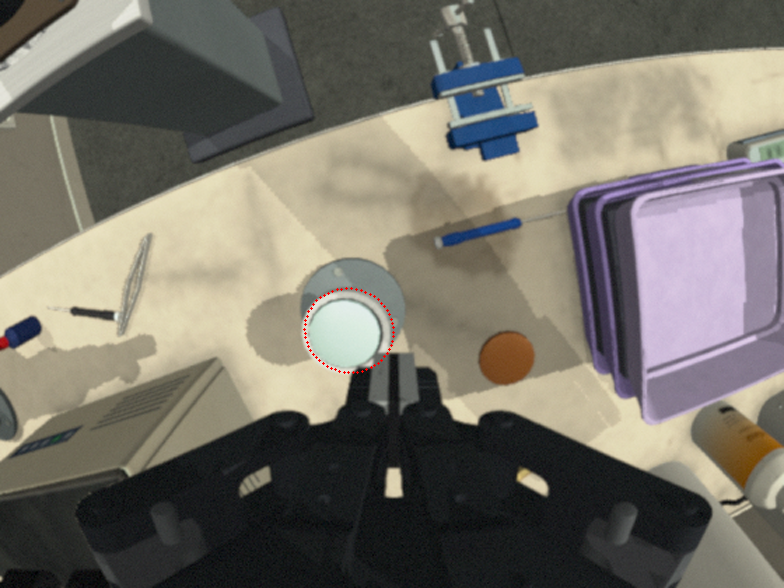

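The predicted rim (red) lies on the cup's rim at about (348,330), so all three cameras agree on (0.470, 0.272). The brown disc is at (506,357), well clear. I'll move over the lens and down to about z = 0.092.

{"name": "send_rows", "arguments": {
  "translation": [
    [-0.74,-0.56,0],
    [-0.74,-0.56,0],
    [0,0,1],
    [0,0,1],
    [0,0,0]
  ],
  "rotation": [
    [0,0,0],
    [0,0,0],
    [0,0,0],
    [0,0,0],
    [0,0,0]
  ],
  "grip": [0,0,0,0,0]
}}

```text
time: 2.58
eef_pos: [0.4681, 0.2717, 0.1441]
tcp_rot: [0.143, 0.99, -0.001, -0.003]
contact_force: [-0.3, 0.6, -0.9]
opening: -0.001
```

{"name": "send_rows", "arguments": {
  "translation": [
    [0,0,0.9],
    [0,0,0.9],
    [0,0,0],
    [0,0,0]
  ],
  "rotation": [
    [0,0,0],
    [0,0,0],
    [0,0,0],
    [0,0,0]
  ],
  "grip": [0,0,0,0]
}}

```text
time: 3.08
eef_pos: [0.4718, 0.2723, 0.0949]
tcp_rot: [0.143, 0.99, 0.001, 0.001]
contact_force: [-0.8, -0.1, 0.7]
opening: 0.0
```

```bash
python3 - <<'E'
from h import *
s=ctrl.get_state(); d=cam('wrist','w2.png')
Rt=R.from_quat(s['tcp_rot']).as_matrix();T=np.array(d['hand_eye']);K=d['mtx']
def pw(P):
    c=T[:3,:3].T@(Rt.T@(P-s['eef_pos'])-T[:3,3]); r=np.hypot(*c[:2]);th=np.arctan2(r,c[2])
    return K[:2,2]+K[0,0]*th*c[:2]/r
im=d['image'];c=pw(np.array([.47,.272,.064])).round().astype(int);print(c,s['eef_pos'],s['contact_force'])
x0,y0=max(c[0]-70,0),max(min(c[1]-60,300),0);f=5
x=cv2.resize(im[y0:y0+120,x0:x0+140],None,fx=f,fy=f,interpolation=cv2.INTER_CUBIC)
for r,z,col in((.0325,.064,(0,0,255)),(.026,.0665,(255,0,0))):
  for t in np.linspace(0,6.28,50):
    p=(pw(np.array([.47+r*np.cos(t),.272+r*np.sin(t),z]))+.5-[x0,y0])*f
    cv2.circle(x,tuple(p.astype(int)),1,col,-1)
cv2.imwrite('pics/w2o.png',x)
E
```

```text
[281 229] [0.47175666 0.27229127 0.09488179] [-0.78976118 -0.10211296  0.67592531]
```

View pics/w2o.png

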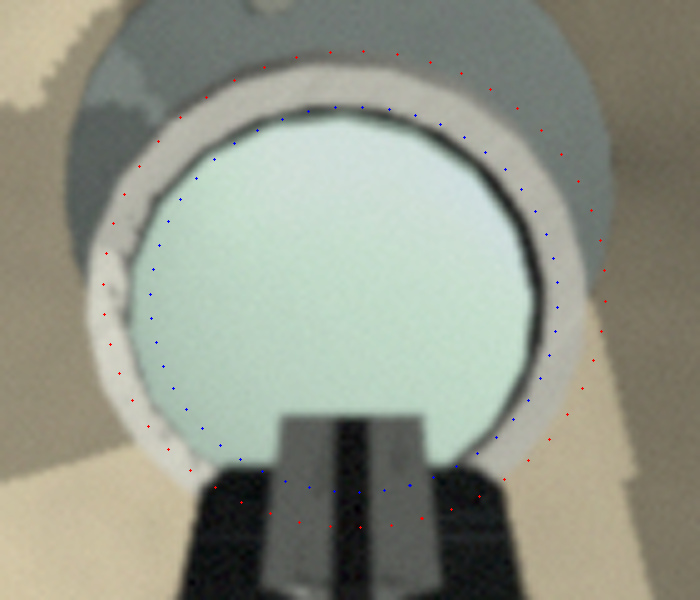

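The close view shows the cup's centre at about (336,310). That is some 16 px, or about 2 mm, to the tool's −y side of the finger gap at x = 352; fore and aft it's fine. I'll correct that and come down to just above the lens.

{"name": "send_rows", "arguments": {
  "translation": [
    [0,-0.08,0],
    [0,0,0.3],
    [0,0,0.3],
    [0,0,0],
    [0,0,0]
  ],
  "rotation": [
    [0,0,0],
    [0,0,0],
    [0,0,0],
    [0,0,0],
    [0,0,0]
  ],
  "grip": [0,0,0,0,0]
}}

```text
time: 3.75
eef_pos: [0.47, 0.2691, 0.0747]
tcp_rot: [0.143, 0.99, -0.0, -0.0]
contact_force: [-0.4, -0.4, -0.1]
opening: 0.002
```

```bash
python3 - <<'E'
from h import *
s=ctrl.get_state(); d=cam('wrist','w3.png');print(s['eef_pos'],s['contact_force'])
cv2.imwrite('pics/w3o.png',cv2.resize(d['image'][170:290,211:351],None,fx=5,fy=5,interpolation=cv2.INTER_CUBIC))
for i in range(4):
    eyes.read_camera('wrist'); s=ctrl.get_state();print(s['eef_pos'],s['contact_force'])
E
```

```text
[0.47003246 0.26906757 0.07469136] [-0.35111638 -0.35802752 -0.10896006]
[0.4703022  0.26919757 0.07511941] [0.25949076 0.20608313 0.49394003]
[0.47034209 0.26922609 0.0751831 ] [ 0.31130382  0.3525971  -0.10546207]
[0.47033651 0.26921609 0.07521017] [-0.29062941 -0.33233206  0.34429239]
[0.47026649 0.26923868 0.07517906] [-0.75563012  0.08711175  0.4242202 ]
```

View pics/w3o.png

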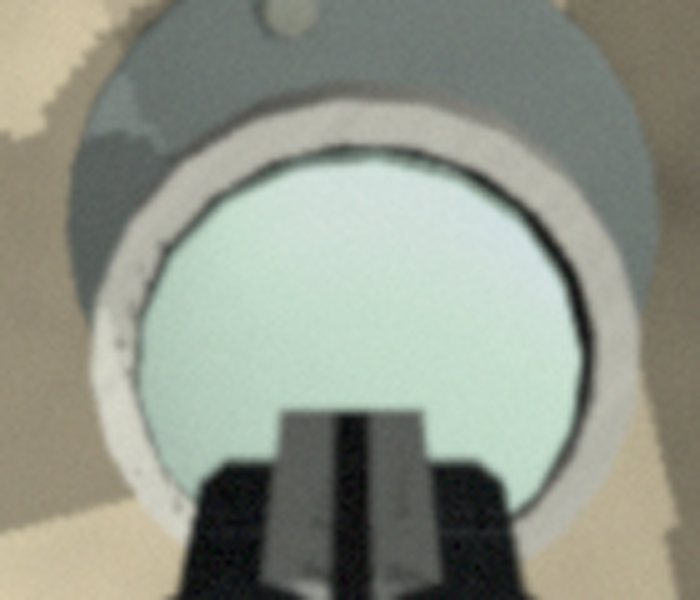

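Sideways the fingers (352) are about 1 mm left of the lens centre (~363). I'll check fore and aft by calculation.

```bash
python3 - <<'E'
from h import *
d=np.load('pics/wrist.npz');T=d['hand_eye'];K=d['mtx']
def pt(P):
    c=T[:3,:3].T@(np.array(P)-T[:3,3]); r=np.hypot(*c[:2]);th=np.arctan2(r,c[2])
    return ((K[:2,2]+K[0,0]*th*c[:2]/r+.5-[211,170])*5).round()
print('tip',pt([0,0,0]),pt([.011,0,0]),pt([.011,.011,0]))
for o in(-.003,0,.003,.006):  # cup centred at tool x=o; rim 10.7mm below TCP
    print(o,'rim far',pt([o+.0325,0,.0107]),'L',pt([o,-.0325,.0107]),'R',pt([o,.0325,.0107]),'lens far',pt([o+.026,0,.0082]))
E
```

```text
tip [362. 399.] [362. 305.] [463. 305.]
-0.003 rim far [362. 118.] L [ 88. 387.] R [635. 387.] lens far [362. 180.]
0 rim far [362.  92.] L [ 87. 363.] R [636. 363.] lens far [362. 153.]
0.003 rim far [362.  65.] L [ 85. 339.] R [638. 339.] lens far [362. 127.]
0.006 rim far [362.  39.] L [ 84. 315.] R [639. 315.] lens far [362. 101.]
```

```bash
python3 - <<'E'
from h import *
d=np.load('pics/wrist.npz');T=d['hand_eye'];K=d['mtx']
def pt(P):
    c=T[:3,:3].T@(np.array(P)-T[:3,3]); r=np.hypot(*c[:2]);th=np.arctan2(r,c[2])
    return ((K[:2,2]+K[0,0]*th*c[:2]/r+.5-[211,170])*5).round()
for x in(-.001,.004,.011):print(x,[(z,pt([x,.008,z]).tolist()) for z in(0,-.01,-.02,-.03,-.04)])
cam('scene','scene1.png')
im=cv2.imread('pics/scene1.png');p=proj('scene',[.4702,.2692,.075]);q=proj('scene',[.470,.270,.064]);print(p,q)
c=cv2.resize(im[270:340,260:360],None,fx=7,fy=7,interpolation=cv2.INTER_CUBIC)
w=cv2.imread('pics/w3.png')[170:420,150:430]
cv2.imwrite('pics/c4.png',np.hstack([c[:,:],np.zeros((490,2,3),np.uint8)]))
E
```

```text
-0.001 [(0, [434.0, 407.0]), (-0.01, [439.0, 443.0]), (-0.02, [443.0, 484.0]), (-0.03, [449.0, 529.0]), (-0.04, [455.0, 579.0])]
0.004 [(0, [435.0, 365.0]), (-0.01, [439.0, 400.0]), (-0.02, [444.0, 438.0]), (-0.03, [450.0, 481.0]), (-0.04, [456.0, 529.0])]
0.011 [(0, [436.0, 305.0]), (-0.01, [441.0, 337.0]), (-0.02, [446.0, 372.0]), (-0.03, [452.0, 412.0]), (-0.04, [458.0, 456.0])]
[300.93411848 302.45085108] [300.84401871 304.06457545]
```

View pics/c4.png

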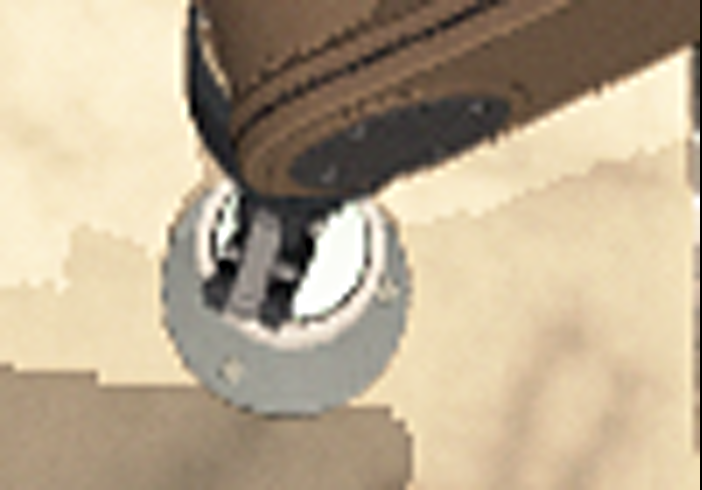

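The scene crop shows the closed fingers over the middle of the cup. The tips are about (240–290, 220–320), with the knuckle offset that the tool angle would give. I'll make the 1 mm sideways correction, then come down gently while watching the force, which should rise from z ≈ 0.070.

{"name": "send_rows", "arguments": {
  "translation": [
    [0,0.03,0.07],
    [0,0,0.1],
    [0,0,0.1],
    [0,0,0]
  ],
  "rotation": [
    [0,0,0],
    [0,0,0],
    [0,0,0],
    [0,0,0]
  ],
  "grip": [0,0,0,0]
}}

```text
time: 4.55
eef_pos: [0.47, 0.2698, 0.0663]
tcp_rot: [0.143, 0.99, -0.0, -0.0]
contact_force: [0.8, 0.4, 0.8]
opening: -0.003
```

```bash
python3 - <<'E'
from h import *
for i in range(3):
    d=cam('wrist','w5.png'); s=ctrl.get_state();print(s['eef_pos'],s['contact_force'],s['wrist_torque'])
cv2.imwrite('pics/w5o.png',cv2.resize(d['image'][170:290,211:351],None,fx=5,fy=5,interpolation=cv2.INTER_CUBIC))
E
```

```text
[0.47016548 0.2699017  0.06651703] [ 1.18171445 -0.35683154 -0.39901429] [ 0.00985485  0.00139698 -0.02810844]
[0.47029675 0.26997238 0.06672652] [-0.30490863 -0.42696114  1.01029704] [ 0.0737517  -0.02963166  0.00789521]
[0.47040642 0.2699976  0.06687286] [0.44408254 1.12968631 0.18897397] [-0.06252577  0.03727025 -0.04229962]
```

View pics/w5o.png

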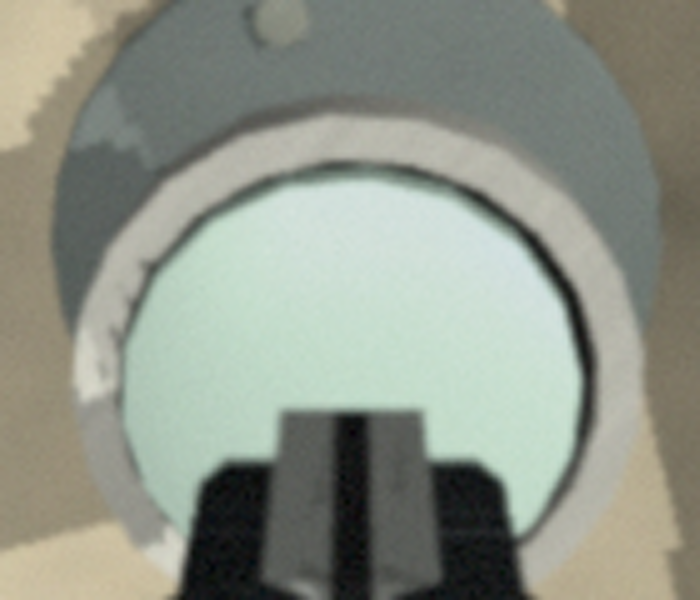

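```bash
python3 - <<'E'
from h import *
d=np.load('pics/wrist.npz');T=d['hand_eye'];K=d['mtx']
def pt(P):
    c=T[:3,:3].T@(np.array(P)-T[:3,3]); r=np.hypot(*c[:2]);th=np.arctan2(r,c[2])
    return ((K[:2,2]+K[0,0]*th*c[:2]/r+.5-[211,170])*5).round(1)
for dz in(.0108,.0028,.0048,.0008):
    a=np.linspace(0,6.283,200);P=np.array([pt([.0325*np.cos(t),.0325*np.sin(t),dz]) for t in a])
    print(dz,np.ptp(P[:,0]),P[:,1].min())
F=[]
for i in range(8):
    eyes.read_camera('wrist');s=ctrl.get_state();F.append(np.r_[s['contact_force'],s['wrist_torque'],s['eef_pos'],s['time']])
F=np.array(F);print(F.mean(0).round(4),F.std(0).round(3))
E
```

```text
0.0108 550.3000000000001 91.5
0.0028 572.5 106.2
0.0048 566.8000000000001 102.4
0.0008 578.5 110.1
[-6.680e-02 -2.680e-02  6.870e-02  1.600e-03  2.200e-03 -7.600e-03
  4.704e-01  2.700e-01  6.690e-02  4.925e+00] [0.604 0.332 0.498 0.02  0.027 0.032 0.    0.    0.    0.115]
```

The mean force is 0.07 N and the rim width in the picture matches a cup at rest, so there is no contact yet at z = 0.067. I'll keep going in small steps.

{"name": "send_rows", "arguments": {
  "translation": [
    [0,0,0.07],
    [0,0,0],
    [0,0,0]
  ],
  "rotation": [
    [0,0,0],
    [0,0,0],
    [0,0,0]
  ],
  "grip": [0,0,0]
}}

```text
time: 5.48
eef_pos: [0.4703, 0.27, 0.0646]
tcp_rot: [0.143, 0.99, -0.0, -0.0]
contact_force: [-0.2, -0.7, 0.5]
opening: 0.002
```

{"name": "send_rows", "arguments": {
  "translation": [
    [0,0,0.07],
    [0,0,0],
    [0,0,0]
  ],
  "rotation": [
    [0,0,0],
    [0,0,0],
    [0,0,0]
  ],
  "grip": [0,0,0]
}}

```text
time: 5.85
eef_pos: [0.4703, 0.27, 0.0626]
tcp_rot: [0.143, 0.99, -0.0, -0.0]
contact_force: [-1.1, -0.2, 0.1]
opening: 0.002
```

```bash
cat > f.py <<'E'
from h import *
F=[]
for i in range(6):
    d=eyes.read_camera('wrist');s=ctrl.get_state();F.append(np.r_[s['contact_force'],s['wrist_torque'],s['eef_pos'],s['time']])
cv2.imwrite('pics/wl.png',d['image'])
F=np.array(F);print(F.mean(0).round(4).tolist())
E
python3 f.py
```

```text
[-0.4392, -0.0385, 0.0523, -0.0093, -0.0012, 0.0001, 0.4704, 0.27, 0.0627, 6.025]
```

```bash
python3 - <<'E'
from h import *
s=ctrl.get_state();d=eyes.read_camera('wrist');T=d['hand_eye'];K=d['mtx']
def pt(P):
    c=T[:3,:3].T@(np.array(P)-T[:3,3]); r=np.hypot(*c[:2]);th=np.arctan2(r,c[2])
    return K[:2,2]+K[0,0]*th*c[:2]/r
f=4;x0,y0=190,160
x=cv2.resize(d['image'][y0:y0+150,x0:x0+190],None,fx=f,fy=f,interpolation=cv2.INTER_CUBIC)
for h,col in((.064,(0,0,255)),(.057,(255,0,0))):
  for t in np.linspace(0,6.28,90):
    p=(pt([.0325*np.cos(t),.0325*np.sin(t),s['eef_pos'][2]-h])+.5-[x0,y0])*f
    cv2.circle(x,tuple(p.astype(int)),1,col,-1)
cv2.imwrite('pics/w6o.png',x)
E
```

```text
(no output)
```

View pics/w6o.png

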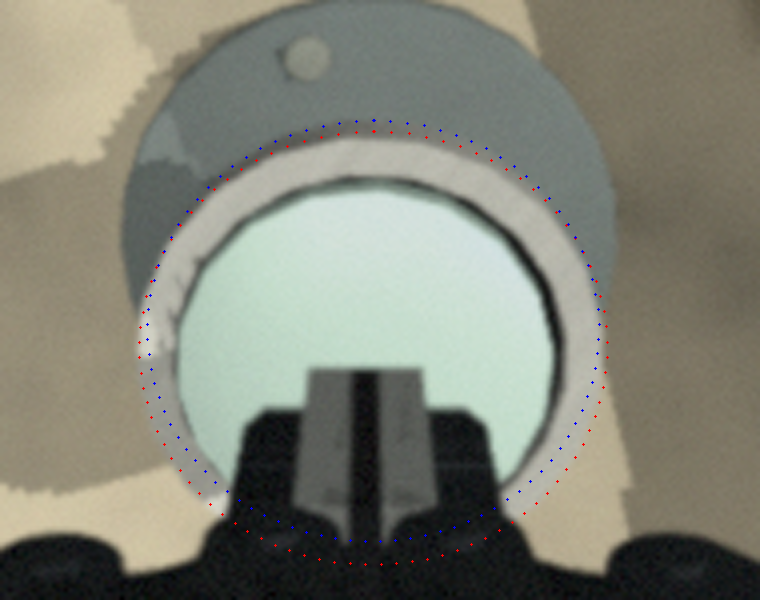

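The red rest-height ring fits the rim and the force is zero, so the real fingertips end higher than the reported TCP. That agrees with their short appearance in the image. I'll go on in 3 mm steps with force checks.

{"name": "send_rows", "arguments": {
  "translation": [
    [0,0,0.1],
    [0,0,0],
    [0,0,0]
  ],
  "rotation": [
    [0,0,0],
    [0,0,0],
    [0,0,0]
  ],
  "grip": [0,0,0]
}}

```text
time: 6.58
eef_pos: [0.4703, 0.27, 0.0595]
tcp_rot: [0.143, 0.99, -0.0, -0.0]
contact_force: [0.3, 0.2, -0.5]
opening: -0.0
```

```bash
python3 f.py; python3 - <<'E'
from h import *
s=ctrl.get_state();print(s['qpos'].round(4).tolist(),s['joint_efforts'].round(2).tolist())
E
```

```text
[0.0789, 0.1245, -0.3898, -0.0041, 0.0103, 0.009, 0.4704, 0.27, 0.0597, 6.75]
[0.3339, 0.169, 2.0091, -0.0001, 0.9634, -0.9491] [-0.0, -31.48, -24.76, -0.0, 0.0, 0.0]
```

{"name": "send_rows", "arguments": {
  "translation": [
    [0,0,0.1],
    [0,0,0],
    [0,0,0]
  ],
  "rotation": [
    [0,0,0],
    [0,0,0],
    [0,0,0]
  ],
  "grip": [0,0,0]
}}

```text
time: 7.25
eef_pos: [0.4703, 0.27, 0.0565]
tcp_rot: [0.143, 0.99, -0.0, -0.0]
contact_force: [-0.8, 1.0, -0.1]
opening: 0.003
```

```bash
python3 f.py; cat > rim.py <<'E'
# fit cup height: match rim-edge gradient in last wrist picture
from h import *
from scipy.optimize import minimize
d=np.load('pics/wrist.npz');T=d['hand_eye'];K=d['mtx'];im=cv2.imread('pics/wl.png').astype(float)
g=cv2.GaussianBlur(im,(0,0),1).sum(2)
z=ctrl.get_state()['eef_pos'][2]
def pt(P):
    c=(P-T[:3,3])@T[:3,:3]; r=np.hypot(c[:,0],c[:,1]);th=np.arctan2(r,c[:,2])
    return K[:2,2]+K[0,0]*(th/r)[:,None]*c[:,:2]
a=np.radians(np.arange(-105,106,2))
def S(r,x,y,h):
    p=pt(np.c_[x+r*np.cos(a),y+r*np.sin(a),np.full(a.size,z-h)]).astype(np.float32)
    return cv2.remap(g.astype(np.float32),p[:,:1],p[:,1:],cv2.INTER_LINEAR).ravel()
def cost(v):
    x,y,h=v; return -np.mean(np.abs(S(.0317,x,y,h)-S(.0333,x,y,h)))-np.mean(S(.0305,x,y,h)-S(.0268,x,y,h))*0
best=min((minimize(cost,[x,y,h],method='Nelder-Mead',options=dict(initial_simplex=[[x,y,h],[x+.001,y,h],[x,y+.001,h],[x,y,h+.002]])) for x in(-.001,.001) for y in(-.001,.001) for h in(.055,.060,.065)),key=lambda r:r.fun)
print('rim centre tool xy mm, height mm',(best.x*1000).round(2),round(best.fun,1))
E
python3 rim.py
```

```text
[0.1766, -0.3544, 0.0293, -0.0142, 0.0074, 0.0044, 0.4704, 0.27, 0.0567, 7.425]
rim centre tool xy mm, height mm [-0.87 -0.4  64.05] -136.2
```

The rim fit puts the cup at rest (64.05 mm) and centred within 1 mm. I'll carry on down.

{"name": "send_rows", "arguments": {
  "translation": [
    [0,0,0.1],
    [0,0,0],
    [0,0,0]
  ],
  "rotation": [
    [0,0,0],
    [0,0,0],
    [0,0,0]
  ],
  "grip": [0,0,0]
}}

```text
time: 7.92
eef_pos: [0.4703, 0.27, 0.0535]
tcp_rot: [0.143, 0.99, -0.0, -0.0]
contact_force: [-0.8, 0.3, -0.2]
opening: 0.0
```

```bash
python3 f.py; python3 rim.py
```

```text
[0.0997, -0.1516, -0.1459, -0.0146, -0.001, -0.0112, 0.4704, 0.27, 0.0537, 8.1]
rim centre tool xy mm, height mm [-0.94 -0.42 63.87] -137.8
```

{"name": "send_rows", "arguments": {
  "translation": [
    [0,0,0.1],
    [0,0,0],
    [0,0,0]
  ],
  "rotation": [
    [0,0,0],
    [0,0,0],
    [0,0,0]
  ],
  "grip": [0,0,0]
}}

```text
time: 8.6
eef_pos: [0.4703, 0.27, 0.0505]
tcp_rot: [0.143, 0.99, -0.0, -0.0]
contact_force: [0.1, 0.7, -0.2]
opening: 0.004
```

```bash
python3 f.py; python3 rim.py; python3 -c "
import cv2
i=cv2.imread('pics/wl.png');cv2.imwrite('pics/w7.png',cv2.resize(i[150:,130:430],None,fx=2.2,fy=2.2,interpolation=cv2.INTER_CUBIC))"
```

```text
[0.4308, -0.2136, 0.0846, 0.0235, -0.0055, -0.0116, 0.4704, 0.27, 0.0507, 8.775]
rim centre tool xy mm, height mm [-1.   -0.4  63.54] -139.3
```

View pics/w7.png

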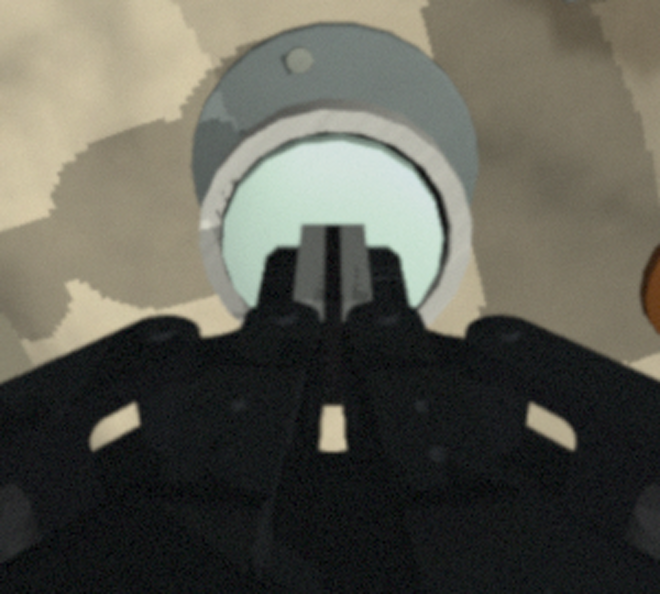

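The fingertip end at (333,225) is over the middle of the lens, around (333,240), with nothing touching. The brown disc at the right edge is clear. On down.

{"name": "send_rows", "arguments": {
  "translation": [
    [0,0,0.1],
    [0,0,0],
    [0,0,0]
  ],
  "rotation": [
    [0,0,0],
    [0,0,0],
    [0,0,0]
  ],
  "grip": [0,0,0]
}}

```text
time: 9.28
eef_pos: [0.4703, 0.27, 0.0475]
tcp_rot: [0.143, 0.99, -0.0, -0.0]
contact_force: [-0.0, 0.7, 0.4]
opening: -0.001
```

```bash
python3 f.py; python3 rim.py
```

```text
[0.1401, -0.2825, -0.1469, 0.0024, 0.017, 0.0127, 0.4704, 0.27, 0.0477, 9.45]
rim centre tool xy mm, height mm [-0.97 -0.38 63.73] -140.1
```

{"name": "send_rows", "arguments": {
  "translation": [
    [0,0,0.1],
    [0,0,0],
    [0,0,0]
  ],
  "rotation": [
    [0,0,0],
    [0,0,0],
    [0,0,0]
  ],
  "grip": [0,0,0]
}}

```text
time: 9.95
eef_pos: [0.4707, 0.2701, 0.0449]
tcp_rot: [0.143, 0.99, 0.0, 0.0]
contact_force: [-0.7, -0.8, 1.5]
opening: -0.002
```

```bash
python3 f.py; python3 rim.py
```

```text
[0.576, 0.1786, 2.1353, 0.0417, -0.0687, -0.0017, 0.4707, 0.2701, 0.0449, 10.125]
rim centre tool xy mm, height mm [-0.78 -0.58 62.63] -141.2
```

Contact at last: 2.1 N, and the cup is down about 1 mm. I'll press 6 mm further, slowly, then hold.

{"name": "send_rows", "arguments": {
  "translation": [
    [0,0,0.07],
    [0,0,0.07],
    [0,0,0.07],
    [0,0,0],
    [0,0,0]
  ],
  "rotation": [
    [0,0,0],
    [0,0,0],
    [0,0,0],
    [0,0,0],
    [0,0,0]
  ],
  "grip": [0,0,0,0,0]
}}

```text
time: 10.88
eef_pos: [0.4707, 0.2701, 0.0385]
tcp_rot: [0.143, 0.99, 0.0, 0.0]
contact_force: [0.0, 0.3, 4.9]
opening: 0.001
```

```bash
python3 f.py; python3 rim.py;  python3 -c "
import cv2
i=cv2.imread('pics/wl.png');cv2.imwrite('pics/w8.png',cv2.resize(i[160:310,190:380],None,fx=4,fy=4,interpolation=cv2.INTER_CUBIC))"
```

```text
[0.7782, 0.3166, 4.4311, 0.0546, -0.1461, 0.0313, 0.4707, 0.2701, 0.0385, 11.05]
rim centre tool xy mm, height mm [-0.75 -0.56 56.46] -143.5
```

View pics/w8.png

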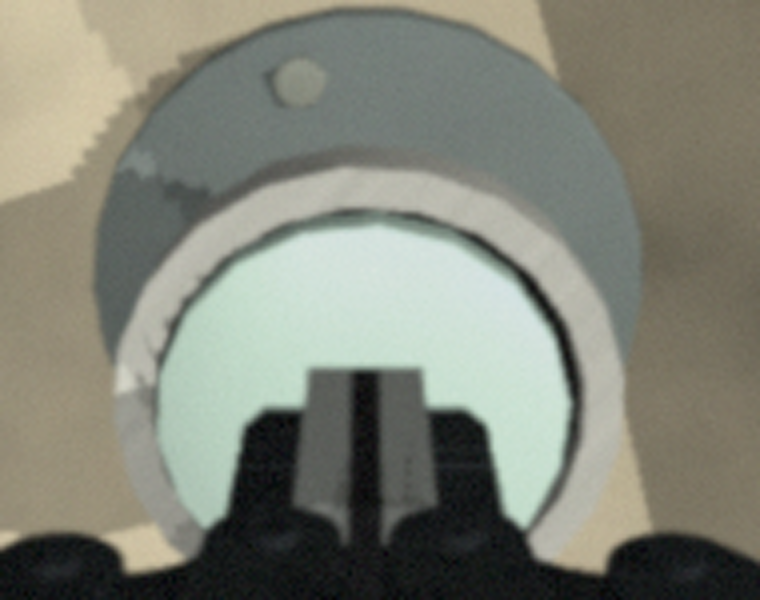

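Pressed: the cup is 7.5 mm down (rim 56.5 mm), the force is 4.4 N, and the lens is still centred in its recess with the tips over its middle. I'll hold for over a second.

{"name": "send_rows", "arguments": {
  "translation": [
    [0,0,0],
    [0,0,0],
    [0,0,0],
    [0,0,0],
    [0,0,0]
  ],
  "rotation": [
    [0,0,0],
    [0,0,0],
    [0,0,0],
    [0,0,0],
    [0,0,0]
  ],
  "grip": [0,0,0,0,0]
}}

```text
time: 11.8
eef_pos: [0.4706, 0.2701, 0.0385]
tcp_rot: [0.143, 0.99, 0.0, 0.0]
contact_force: [1.9, 1.0, 4.5]
opening: -0.002
```

{"name": "send_rows", "arguments": {
  "translation": [
    [0,0,0],
    [0,0,0],
    [0,0,0],
    [0,0,0],
    [0,0,0]
  ],
  "rotation": [
    [0,0,0],
    [0,0,0],
    [0,0,0],
    [0,0,0],
    [0,0,0]
  ],
  "grip": [0,0,0,0,0]
}}

```text
time: 12.42
eef_pos: [0.4705, 0.27, 0.0384]
tcp_rot: [0.143, 0.99, 0.0, 0.0]
contact_force: [3.3, 2.0, 3.5]
opening: 0.004
```

```bash
python3 f.py; python3 rim.py
```

```text
[2.8645, 1.3327, 4.6236, 0.1884, -0.4794, 0.0071, 0.4704, 0.27, 0.0383, 12.6]
rim centre tool xy mm, height mm [-0.93 -0.41 56.74] -143.4
```

{"name": "send_rows", "arguments": {
  "translation": [
    [0,0,-0.07],
    [0,0,-0.07],
    [0,0,-0.07],
    [0,0,-0.07],
    [0,0,-0.07]
  ],
  "rotation": [
    [0,0,0],
    [0,0,0],
    [0,0,0],
    [0,0,0],
    [0,0,0]
  ],
  "grip": [0,0,0,0,0]
}}

```text
time: 13.35
eef_pos: [0.469, 0.2695, 0.048]
tcp_rot: [0.143, 0.99, -0.001, -0.001]
contact_force: [0.0, 0.1, 0.6]
opening: 0.002
```

{"name": "send_rows", "arguments": {
  "translation": [
    [0,0,-0.2],
    [0,0,-0.4],
    [0,0,-0.8],
    [0,0,-1],
    [0,0,-1]
  ],
  "rotation": [
    [0,0,0],
    [0,0,0],
    [0,0,0],
    [0,0,0],
    [0,0,0]
  ],
  "grip": [0,0,0,0,0]
}}

```text
time: 13.98
eef_pos: [0.4703, 0.27, 0.1526]
tcp_rot: [0.143, 0.99, 0.0, 0.0]
contact_force: [0.6, 0.0, -0.3]
opening: 0.0
```

{"name": "send_rows", "arguments": {
  "translation": [
    [0.5,0.4,-1],
    [1,0.75,0],
    [1,0.75,0],
    [1,0.75,0],
    [0,0,0]
  ],
  "rotation": [
    [0,0,0],
    [0,0,0],
    [0,0,0],
    [0,0,0],
    [0,0,0]
  ],
  "grip": [0,0,0,0,0]
}}

```text
time: 14.6
eef_pos: [0.3909, 0.3774, 0.1816]
tcp_rot: [0.142, 0.99, 0.0, 0.0]
contact_force: [0.3, 0.5, -0.1]
opening: -0.001
```

```bash
python3 - <<'E'
from h import *
cam('top','top1.png');cam('scene','scene2.png')
a=cv2.imread('pics/scene0.png');b=cv2.imread('pics/scene2.png');t0=cv2.imread('pics/top0.png');t1=cv2.imread('pics/top1.png')
print('diff other stands top',cv2.absdiff(t0,t1)[180:270,340:440].mean(), 'cup scene',cv2.absdiff(a,b)[285:330,280:322].mean())
r=lambda m:cv2.resize(m[255:345,230:360],(390,270),interpolation=cv2.INTER_CUBIC)
cv2.imwrite('pics/fin.png',np.vstack([np.hstack([r(a),r(b)]),np.hstack([cv2.resize(x[140:280,90:290],(390,273)) for x in(t0,t1)])]))
E
```

```text
diff other stands top 10.24611111111111 cup scene 9.834215167548502
```

View pics/fin.png

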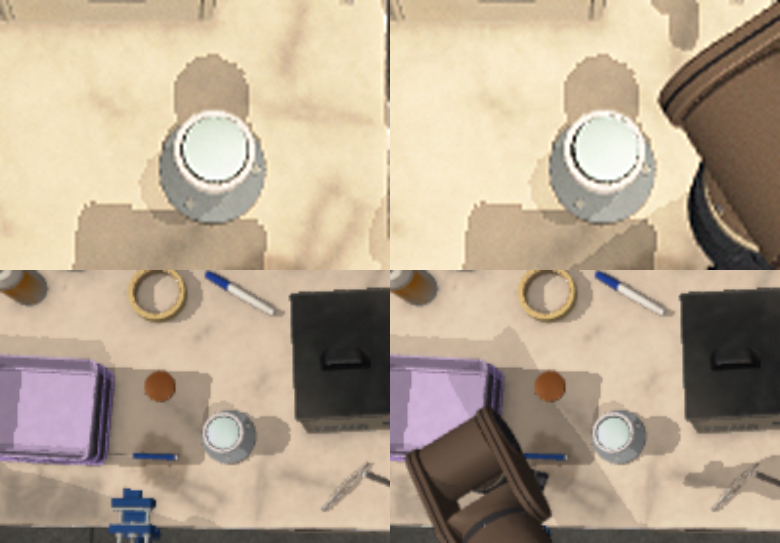

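```bash
python3 -c "
from plant import ctrl,ticket
s=ctrl.get_state();print(s['time'],s['dq'].round(3),s['contact_force']);print(ticket.sign_off())"
```

```text
14.7 [-0.023  0.003  0.001  0.    -0.004  0.002] [-0.62097995  0.18501998 -0.42875687]
the job is handed in; nothing more can be done
None
```

I bedded the middle-sized lens onto its pad and handed the job in at 14.7 s. It is the one in the left stand, with a 64 mm cup, at about (0.470, 0.270).

- **Press:** The closed fingertips pressed it in the middle with about 4.5 N. The cup went about 7.5 mm down and stayed there for about 1.7 s. I then raised the hand slowly and drew it clear.
- **Last checks:** Before-and-after crops show the cup back up and the lens in its recess. The brown disc and the other things near the stand have not moved. The last force reading was about zero.

Three things were off:

- **Contact height:** The fingertips met the lens only when the reported TCP was at about z = 0.046, not the expected 0.070. I therefore found contact and depth from the force and the height of the rim in the wrist image.
- **Sideways force:** It crept up to about 3 N during the hold. The cup centre measured in the wrist image stayed within about 0.2 mm. I did not measure the lens itself to better than about 1 mm.
- **Other two stands:** I never went near them. My before-and-after picture difference there was not zero (about 10 grey levels), and I put that down to noise and shadow without looking closer.

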